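# Uncover the steel link and put it on the measuring stage

### The arm

A 7-joint arm with a two-finger parallel gripper is mounted at the origin on the work surface. World frame = base frame: x ahead of the robot, y to its left, z up, the work surface at z = 0. Lengths are in m, angles in rad, forces in N, time in s.
With the tool pointing down it reaches from about 0.35 to 0.9 m from the base axis. Payload 8.1 kg.
Tool frame: the origin (TCP) lies midway between the tips of the shut fingers; the grasp point (between the pads) lies 19 mm behind it; z points along the fingers, y is the line along which they close (so a half turn about z gives the same grasp; the last joint's range is limited). The gripper opens to 92 mm and grips with 3 to 60 N. Pads are 19 mm wide; open, the fingers measure 130 mm over their backs; the gripper's body (75 mm by 190 mm) begins 47 mm behind the grasp point.
Start: joints at [1.003, 0.434, 0.025, 1.573, -0.012, 1.134, -0.075], TCP at [0.28, -0.559, 0.227] pointing down, gripper open.
Joint ranges: [-2.62, 2.62], [-0.44, 2.09], [-1.27, 1.32], [0.08, 2.57], [-1.32, 4.46], [0.12, 2], [-2.74, 2.74]. Speed limits (rad/s): [2.22, 2.22, 3.01, 3.01, 3.14, 3.14, 3.14].

### API

Orientations are given as a unit quaternion [x, y, z, w].
In Python, from station import status, imaging, env gives the robot as it stands.
- The arm moves only by the tool jog_arm, never from a script. Its argument "plan" is one flat list of numbers, 7 for each row, row after row: the shift along the world's x, y, z in m, then the turn, a rotation vector about the world's x, y, z in degrees, then the closure, from -1 (fully open) to 1 (shut), so that 0 is half open. A call has 1 to 10 rows; each row is the pose to reach, as a shift and turn from the pose commanded when the call began; what a row does not reach only later rows make up. A row lasts 1/10 s, in which the tool goes at most 50 mm and 8.59 degrees, less where a joint would pass 70% of its speed; a pose out of reach is approached as far as the arm can. A call with a gripper value outside its range is refused whole. The fingers move at their own pace and stop on an object; "squeeze" is the grip in N (left out, the last holds). Time passes only in rows, so rows that repeat a pose let the fingers close. It gives the time, the measured TCP pose, the force, the opening and the grip force at its end, in the units of the state.
- status.state(): the state, without advancing time (a new reading comes with each control period).
- imaging.capture(name): name is "scene" or "side" or "wrist"; returns (picture, depth): 420x560x3 uint8, red, green, blue; 420x560 float32, m along the optical axis (not along the pixel's ray), 0 where there is no reading.
- imaging.calibration(name): a dict with "vertical_fov" (degrees; the focal length in pixels is half the picture's height over the tangent of half this angle, whatever the lens; pixels are square), "cx", "cy" (the principal point, pixels), "origin" and "rotation" of the camera in the world; the wrist camera has in their place "T_tool_cam" (4x4, takes a point from camera to tool coordinates, whose origin is the TCP and whose axes are the flange's). Camera axes: x right, y down, z forward; pixel columns grow to the right and rows downward; lengths in m; the calibration is good to about 2 mm. The wrist camera is an equidistant fisheye: a pixel r from the principal point sees the ray r / f radians off the axis. A picture is of the moment at which its call begins: read the wrist's pose just before it. calibration takes no time and is no camera call.
- env.finish_job(): hands the job in; it is judged then, once.
The state is a dict: "t": time; "joints": joint angles; "joint_velocities": joint speeds; "effort": joint torques, N m; "eef_pos": TCP position; "tcp_rot": TCP orientation; "wrist_force": force on the tool from outside, world axes, zero at the start; "moment": the same for the moment, N m; "gripper_width": opening from 0.0 (shut) to 1.0 (fully open); "gripper_force": force on a finger pad.
Only numpy, scipy, OpenCV 4.12 (cv2) and the standard library are available. Lean on these libraries where they do the work, as an engineer would, in place of code of your own. Each camera call takes 0.05 s, during which the arm holds its last target. There are 200 camera calls.

### The job

The steel link to be measured lies hidden under the brown plate in the blue parts bin. Lay the brown plate flat on the bare floor in the middle of the bin and let go of it, then lift out the steel link and set it down gently, lying flat, in the middle of the dark glass of the measuring stage. Leave the brass link and the ring gauge where they lie.

Things in the scene. Friction and masses are not known exactly. Their poses are not given: they have to be found in the camera images.
- plate_center (a point): The centre of the brown phenolic plate, a loose plain slab 124 (its x) x 60 (its y) x 12 mm high, about 0.12 kg. At the start it lies level on top of the steel link, hiding it: its underside is 16 mm above the bin's floor. It lies roughly centred on the link and turned at most 6 degrees from it. Grip it across its 60 mm width.
- link_center (a point): The centre (half-way up, 8 mm above its underside) of the steel link, loose, 106 mm long along its x, about 0.23 kg: two round bosses of 30 mm diameter and 16 mm height, their centres at x = -38 and +38 mm, joined by a bar 14 mm wide (its y) from 2 to 14 mm above the underside; 46 mm of the bar is free between the bosses, for gripping across its width. It lies flat on the bin's floor under the brown plate, near one of the two ends of the bin.
- bin: The blue open parts bin, fixed: 210 mm (its x) x 370 mm (its y) outside, 50 mm high, walls and floor 5 mm thick. Origin at the centre of its underside, so the inner floor is at z = 5 mm. The steel link under its plate lies about 105 mm from the middle towards one end (along +y or -y), the brass link about 105 mm towards the other; both lie within 12 degrees of the bin's x. The middle is empty.
- stage_top (a point): The centre of the top of the measuring stage, a fixed aluminium block 180 mm (its x) x 160 mm (its y) x 25 mm high with a dark glass of 150 x 130 mm flush in its top; this point is on the glass, z up.
- brass_link_center (a point): The centre (half-way up) of the brass link, loose, of the same shape and size as the steel link; it lies uncovered on the floor at the other end of the bin and must stay there. A loose dark steel ring gauge (60 mm across, 22 mm high) and a beige joystick box (100 mm high) stand on the bench beyond the bin and the stage.
Mind the look-alikes: they are no part of the job. Leave any pink or purple look-alike of the part that bears plate_center alone.

How it is judged:
By the outcome, as a careful person would: the job done as asked, in the order asked, and still so for the second after the job is handed in, with the robot touching nothing.
It also fails if it takes over 61 s, if anything falls off the work surface, if the arm or the gripper's body presses on something with over 40 N, if the wrist force passes 120 N, or if a joint passes its speed limit or range.

## Working session

There is one attempt and no reset: what is moved stays moved. The work goes in short steps, Python scripts to look and compute and a tool call to move; the robot and the scene stay as the last step left them, time stands still between calls to the robot, and variables do not carry over. Pictures are saved under pics/ and viewed, at most 10 in all, crops included, and the job is handed in when it is done.

Besides the shell and the picture viewer there is one more tool, called after "Emit:" as a command line: name --argument value ..., lists and objects as JSON in quotes. jog_arm: Moves the arm, as the interface text tells. Its arguments: {"type":"object","properties":{"plan":{"type":"array"},"squeeze":{"type":"number"}},"required":["plan"]}

```bash
mkdir -p pics
cat > h.py <<'E'
import numpy as np, cv2
from station import status, imaging, env
from scipy.spatial.transform import Rotation as R
def cam(name):
    p,d=imaging.capture(name); return p,d,imaging.calibration(name)
def world(c,d,shape):
    "per-pixel world points of a fixed pinhole camera"
    f=shape[0]/2/np.tan(np.radians(c["vertical_fov"])/2)
    v,u=np.mgrid[:shape[0],:shape[1]]
    P=np.dstack([(u-c["cx"])/f*d,(v-c["cy"])/f*d,d])
    return P@np.array(c["rotation"]).T+np.array(c["origin"])
def save(n,p): cv2.imwrite("pics/"+n,p[:,:,::-1])
E
python3 - <<'E'
from h import *
s=status.state(); print(s)
for n in("scene","side"):
    p,d,c=cam(n); print(n,c); save(n+"0.png",p); np.savez(n+"0.npz",p=p,d=d,**c)
a=[np.load(n+"0.npz")["p"] for n in("scene","side")]
E
```

```text
{'t': 0.0, 'joints': array([ 1.00340607,  0.43521897,  0.02496096,  1.57412287, -0.01157774,
        1.13397445, -0.07511331]), 'joint_velocities': array([-0.000269  , -0.00037269, -0.00026469,  0.00202795,  0.00066979,
       -0.00216744, -0.00075462]), 'effort': array([ 3.43617212e-04, -6.67854095e+01,  9.84562151e-01, -3.14461398e+01,
       -6.07211539e-02,  4.26500116e-02,  1.62053266e-04]), 'eef_pos': array([ 0.27986257, -0.55826045,  0.22593736]), 'tcp_rot': array([ 9.73124525e-01,  2.30278171e-01, -2.57969887e-04, -7.46210520e-04]), 'wrist_force': array([-0.70992785, -0.14921838,  0.19306036]), 'moment': array([-0.05830368,  0.01113878, -0.06591931]), 'gripper_force': 0.0, 'gripper_width': 0.9992159955070707}
scene {'vertical_fov': 43.43382755261014, 'cx': 276.3730493674827, 'cy': 203.42462835468046, 'origin': array([1.33948444, 0.20745003, 1.18162552]), 'rotation': array([ 0.55309479,  0.76246505, -0.26936057, -0.20044471])}
side {'vertical_fov': 55.00108088134135, 'cx': 281.08186253410213, 'cy': 210.31703305268374, 'origin': array([0.38413523, 0.84418383, 0.64740048]), 'rotation': array([-0.04593334,  0.88355638, -0.46466388,  0.03613501])}
```

```bash
sed -i 's/P@np.array(c\["rotation"\]).T/P@R.from_quat(c["rotation"]).as_matrix().T/' h.py
python3 - <<'E'
from h import *
for n in("scene","side"):
    z=np.load(n+"0.npz"); print(n,z["d"].min(),z["d"].max(),(z["d"]==0).mean())
    W=world(z,z["d"],z["p"].shape[:2]); 
    print(W[210,280],z["p"][210,280])
E
```

```text
scene 0.0 3.4392183 0.003954081632653061
[ 0.44281158 -0.06227046  0.00569629] [ 28  93 206]
side 0.0 3.5130472 0.004311224489795918
[ 0.5082636  -0.08519824  0.00557287] [69 70 90]
```

View pics/scene0.png

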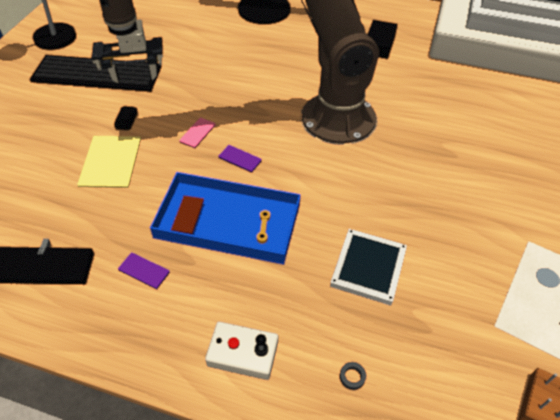

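View pics/side0.png

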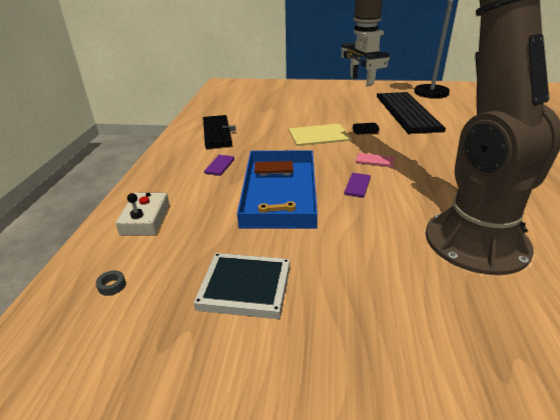

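Scene view: candidates for the plate are brown (188,214) in the bin, purple (240,158) and (144,270), and pink (197,134). Only the brown one lies in the blue bin and it has the steel link's shadow edge under it (side view, 274,169). The brass link is at (264,226), the stage glass at (370,265). The side view agrees.

```bash
cat >> h.py <<'E'
def rect(P2):
    "min area rect of xy points (m): centre, (long,short), angle of the long side in deg"
    (c,(w,h),a)=cv2.minAreaRect((P2*1000).astype(np.float32))
    if w<h: w,h,a=h,w,a+90
    return np.round(c,1),round(w,1),round(h,1),round((a+90)%180-90,1)
def biggest(m):
    n,l,st,_=cv2.connectedComponentsWithStats(m.astype(np.uint8)); return l==1+np.argmax(st[1:,4])
def ray_plane(c,uv,shape,z):
    f=shape[0]/2/np.tan(np.radians(c["vertical_fov"])/2)
    uv=np.asarray(uv,float); r=np.column_stack([(uv[:,0]-c["cx"])/f,(uv[:,1]-c["cy"])/f,np.ones(len(uv))])@R.from_quat(c["rotation"]).as_matrix().T
    o=np.array(c["origin"]); return o+r*((z-o[2])/r[:,2])[:,None]
E
python3 - <<'E'
from h import *
for n in("scene","side"):
    z=np.load(n+"0.npz"); p=z["p"]; d=z["d"]; W=world(z,d,p.shape[:2]); h=cv2.cvtColor(p,cv2.COLOR_RGB2HSV); H,S,V=[h[...,i].astype(int) for i in range(3)]
    X,Y,Z=[W[...,i] for i in range(3)]
    blue=biggest((H>100)&(H<118)&(S>180)&(V>70)&(X>.2)&(X<.8)&(abs(Y)<.4))
    print(n,"blue",rect(W[blue][:,:2]), "rim",rect(W[blue&(Z>.042)][:,:2]),"floorZ",np.median(Z[blue&(Z<.015)]),"rimZ",np.percentile(Z[blue],98))
    hull=cv2.fillPoly(np.zeros(p.shape[:2],np.uint8),[cv2.convexHull(np.argwhere(blue)[:,::-1].astype(np.int32))],1)>0
    br=biggest(hull&((H<9)|(H>172))&(S>120)&(V<190)&(V>40)); top=br&(Z>.028)
    print(" plate",br.sum(),rect(W[br][:,:2]),"top",rect(W[top][:,:2]),"Z",np.median(Z[top]))
    go=biggest(hull&(H>9)&(H<30)&(S>80)); print(" brass",go.sum(),rect(W[go][:,:2]),np.median(Z[go]))
    st=(abs(Z-.025)<.006)&(X>.3)&(X<.9)&(Y>.0)&(Y<.5)&~hull; st=biggest(st); print(" stage",st.sum(),rect(W[st][:,:2]),np.median(Z[st]))
    gl=biggest(st&(V<90)); print(" glass",rect(W[gl][:,:2]),rect(ray_plane(z,np.argwhere(gl)[:,::-1],p.shape[:2],.025)[:,:2]))
    print(" plate ray",rect(ray_plane(z,np.argwhere(top)[:,::-1],p.shape[:2],.033)[:,:2]), "bin floor near plate Z",np.median(Z[blue&(Z<.015)]))
    if n=="scene": save("crop1.png",cv2.resize(p[160:275,140:310],None,fx=4,fy=4,interpolation=cv2.INTER_CUBIC))
E
```

```text
scene blue (array([ 523.1, -189.5]), 369.1, 216.7, -85.4) rim (array([ 524. , -189.3]), 368.5, 212.7, -85.2) floorZ 0.005102707614182078 rimZ 0.05000620671351187
 plate 431 (array([932. , -79.6]), 992.5, 91.9, 29.9) top (array([932. , -79.6]), 992.5, 91.9, 29.9) Z 0.03284020069069693
 brass 218 (array([520.9, -86.3]), 105.1, 25.9, 13.1) 0.020093079233236666
 stage 3603 (array([552.3, 216. ]), 186.6, 160.0, -2.0) 0.02515114627394288
 glass (array([551.2, 215.4]), 149.4, 126.3, -1.8) (array([551.2, 215.5]), 145.5, 125.9, -1.9)
 plate ray (array([ 556.6, -294.2]), 120.6, 56.8, 8.0) bin floor near plate Z 0.005102707614182078
side blue (array([ 523.1, -191. ]), 379.3, 205.5, -85.0) rim (array([ 522.7, -190.2]), 376.3, 205.4, -85.2) floorZ 0.0045978196047631315 rimZ 0.04918086025338841
 plate 6 (array([ 612.2, -312.5]), 14.4, 10.6, 32.6) top (array([ 612.2, -312.5]), 14.4, 10.6, 32.6) Z 0.0328441565510289
 brass 311 (array([ 553.9, -293.2]), 117.8, 63.1, 8.1) 0.03206440524249021
 stage 4382 (array([550.9, 215. ]), 179.9, 165.8, -1.8) 0.024648498922736906
 glass (array([552. , 213.7]), 149.2, 132.5, -2.1) (array([551.8, 214.5]), 148.8, 129.1, -2.0)
 plate ray (array([ 612.4, -310.5]), 18.2, 7.5, 53.8) bin floor near plate Z 0.0045978196047631315
```

View pics/crop1.png

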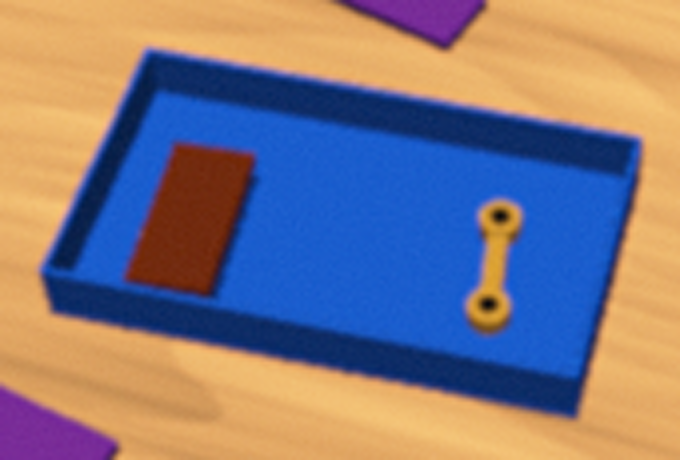

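The crop confirms the brown plate is in the bin (crop 190,220) with the brass link at the other end. The plate measures (555.5, -293.7) mm, yaw 8°, top 33 mm, 121x57 mm, which matches the sizes given. The bin is at (523.4, -189.8), yaw 4.7°; the stage is at (551.5, 215), yaw -2°. Moving above the plate.

Emit:
jog_arm --plan '[0.016,0.016,-0.006,0,0,-1.1,-1,0.047,0.045,-0.016,0,0,-3.2,-1,0.08,0.077,-0.028,0,0,-5.4,-1,0.113,0.108,-0.039,0,0,-7.6,-1,0.146,0.14,-0.051,0,0,-9.9,-1,0.179,0.172,-0.062,0,0,-12.1,-1,0.212,0.204,-0.074,0,0,-14.3,-1,0.242,0.233,-0.084,0,0,-16.4,-1,0.264,0.254,-0.092,0,0,-17.9,-1,0.2755,0.2643,-0.096,0,0,-18.6,-1]' --squeeze 20

```text
t: 1.1
eef_pos: [0.5576, -0.2903, 0.1294]
tcp_rot: [0.997, 0.072, -0.0, -0.001]
wrist_force: [-0.3, 0.4, 0.1]
gripper_width: 1.001
gripper_force: 0.0
```

Emit:
jog_arm --plan '[0,0,0,0,0,0,-1,0,0,0,0,0,0,-1,0,0,0,0,0,0,-1]'

```text
t: 1.4
eef_pos: [0.5544, -0.2962, 0.131]
tcp_rot: [0.998, 0.069, -0.0, 0.0]
wrist_force: [-0.3, -0.8, -0.5]
gripper_width: 0.997
gripper_force: 0.0
```

```bash
cat >> h.py <<'E'
def wrist(name=None):
    "picture, depth, and a function pixels->world xy on plane z"
    s=status.state(); p,d=imaging.capture("wrist"); c=imaging.calibration("wrist")
    if name: save(name,p)
    f=p.shape[0]/2/np.tan(np.radians(c["vertical_fov"])/2)
    T=np.array(c["T_tool_cam"]); Rt=R.from_quat(s["tcp_rot"]).as_matrix()
    Rc=Rt@T[:3,:3]; o=Rt@T[:3,3]+s["eef_pos"]
    def ray(uv,z):
        q=np.asarray(uv,float)-[c["cx"],c["cy"]]; r=np.hypot(*q.T); th=r/f
        k=np.where(r>0,np.sin(th)/np.maximum(r,1e-9),0)
        v=np.column_stack([q*k[:,None],np.cos(th)])@Rc.T
        return o+v*((z-o[2])/v[:,2])[:,None]
    return p,d,ray,s
def hsv(p):
    h=cv2.cvtColor(p,cv2.COLOR_RGB2HSV).astype(int); return h[...,0],h[...,1],h[...,2]
E
python3 - <<'E'
from h import *
p,d,ray,s=wrist("w1.png"); H,S,V=hsv(p)
print(s["eef_pos"],s["t"],R.from_quat(s["tcp_rot"]).as_matrix()[:,1])
br=biggest(((H<9)|(H>172))&(S>120)&(V<190)&(V>30)); print(br.sum(),rect(ray(np.argwhere(br)[:,::-1],.033)[:,:2]),rect(np.argwhere(br)[:,::-1]/1000))
E
```

```text
[ 0.55440988 -0.29616939  0.13098091] 1.4 [ 1.37741883e-01 -9.90467774e-01  8.72628740e-04]
60 (array([ 523. , -330.3]), 37.3, 4.2, 7.3) (array([315.7, 248.9]), 40.0, 4.8, -86.8)
```

View pics/w1.png

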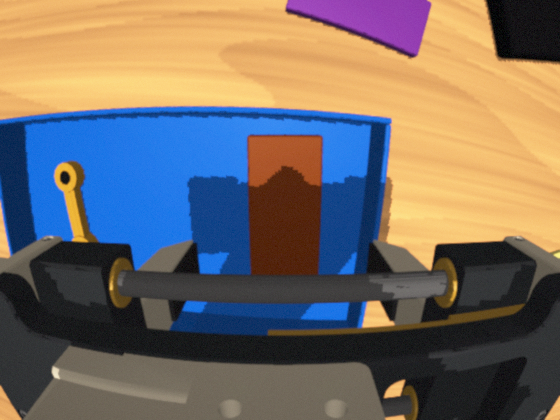

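The wrist view shows the plate (cols 248–322, far edge at row 135) centred between the fingers (pads at about cols 180 and 390) and parallel to them. I'll refine its side and far edges.

Run:
```python
from h import *
p,d,ray,s=wrist(); H,S,V=hsv(p); print(np.round(s["eef_pos"]*1000,1))
m=(((H<13)|(H>172))&(S>140)&(V>40)); m[:125]=0; m[270:]=0; m[:,:235]=0; m[:,335:]=0
for r in (150,180,210,240,260):
    c=np.flatnonzero(m[r]); e=ray([[c[0]-.5,r],[c[-1]+.5,r]],.033)*1000; print(r,c[0],c[-1],np.round(e[:,:2],1).tolist(),np.round(e.mean(0)[:2],1), round(float(np.hypot(*(e[1]-e[0])[:2])),1))
t=[np.flatnonzero(m[:,c])[0] for c in (260,285,310)]; print(np.round(ray(list(zip((260,285,310),np.array(t)-.5)),.033)*1000,1)[:,:2])
```

```text
[ 554.5 -296.2  131.1]
150 248 320 [[599.0, -263.0], [607.0, -320.3]] [ 603.  -291.6] 57.9
180 249 320 [[575.0, -266.7], [583.0, -324.1]] [ 579.  -295.4] 58.1
210 250 319 [[550.2, -270.3], [558.1, -327.5]] [ 554.2 -298.9] 57.7
240 251 318 [[524.0, -274.0], [531.9, -331.2]] [ 528.  -302.6] 57.7
260 252 317 [[505.6, -276.8], [513.4, -333.6]] [ 509.5 -305.2] 57.3
[[ 611.7 -271.3]
 [ 614.3 -290.8]
 [ 617.2 -310.3]]
```

Emit:
jog_arm --plan '[0,-0.001,-0.01,0,0,0,-0.75,0,-0.001,-0.03,0,0,0,-0.75,0,-0.001,-0.05,0,0,0,-0.75,0,-0.001,-0.07,0,0,0,-0.75,0,-0.001,-0.085,0,0,0,-0.75,0,-0.001,-0.095,0,0,0,-0.75,0,-0.001,-0.102,0,0,0,-0.75,0,-0.001,-0.107,0,0,0,-0.75,0,-0.001,-0.107,0,0,0,-0.75,0,-0.001,-0.107,0,0,0,-0.75]'

```text
t: 2.5
eef_pos: [0.556, -0.2956, 0.0242]
tcp_rot: [0.998, 0.07, 0.0, 0.0]
wrist_force: [-0.7, 0.1, 0.6]
gripper_width: 0.876
gripper_force: 0.0
```

Run:
```python
from h import *
s=status.state(); print(s["eef_pos"],s["wrist_force"],s["gripper_width"])
```

```text
[ 0.55600051 -0.295591    0.02423215] [-0.6951144   0.10347193  0.60897625] 0.8764406276081982
```

Height 24 mm, in free air. Closing.

Emit:
jog_arm --plan '[0,0,-0.001,0,0,0,-0.5,0,0,-0.001,0,0,0,-0.35,0,0,-0.001,0,0,0,-0.25,0,0,-0.001,0,0,0,-0.1,0,0,-0.001,0,0,0,0,0,0,-0.001,0,0,0,0,0,0,-0.001,0,0,0,0]' --squeeze 20

```text
t: 3.2
eef_pos: [0.5558, -0.2956, 0.0231]
tcp_rot: [0.998, 0.07, 0.0, 0.0]
wrist_force: [-0.6, -1.0, 4.8]
gripper_width: 0.648
gripper_force: 20.0
```

Emit:
jog_arm --plan '[0,0,0.004,0,0,0,0,0,0,0.012,0,0,0,0,0,0,0.022,0,0,0,0,0,0,0.032,0,0,0,0,0,0,0.038,0,0,0,0,0,0,0.04,0,0,0,0,0,0,0.04,0,0,0,0]'

```text
t: 3.9
eef_pos: [0.5558, -0.2955, 0.0632]
tcp_rot: [0.998, 0.07, 0.0, 0.0]
wrist_force: [-0.3, -0.2, -0.4]
gripper_width: 0.65
gripper_force: 20.0
```

```bash
cat > m.py <<'E'
from h import *
def run(tag):
    for n in("scene","side"):
        p,d,c=cam(n); W=world(c,d,p.shape[:2]); H,S,V=hsv(p); X,Y,Z=[W[...,i] for i in range(3)]
        b=(X>.40)&(X<.66)&(Y>-.39)&(Y<.0)
        br=((H<13)|(H>172))&(S>120)&(V<200)&(V>30)&b
        if br.any(): br=biggest(br); print(n,"plate",br.sum(),rect(W[br][:,:2]),np.round(np.percentile(Z[br],[5,50,95]),4))
        go=(H>13)&(H<30)&(S>80)&b&(Z<.03)
        if go.any(): go=biggest(go); print(n,"brass",go.sum(),rect(W[go][:,:2]))
        # steel: grey (low saturation) inside the bin, near the link height
        g=(S<110)&b&(Z>.006)&(Z<.027)&(Y<-.2)
        if g.any(): g=biggest(g); print(n,"steel",g.sum(),rect(W[g][:,:2]),np.round(np.median(Z[g]),4))
        save(f"{n}_{tag}.png",p)
E
python3 -c "
from m import *; run('lift')
s=status.state(); print(s['eef_pos'],s['wrist_force'],s['gripper_force'])"
```

```text
scene plate 523 (array([ 573.9, -287.3]), 90.5, 70.1, 8.9) [0.068  0.0728 0.0772]
scene brass 1474 (array([ 637.9, -195.2]), 389.6, 46.1, -89.7)
scene steel 66 (array([ 592. , -296.8]), 39.1, 18.2, 77.8) 0.0191
side plate 156 (array([ 518.7, -295.6]), 62.0, 48.2, -80.3) [0.0661 0.0716 0.0741]
side brass 459 (array([ 658.7, -182.6]), 371.4, 43.8, -83.2)
side steel 202 (array([ 548.9, -292.8]), 103.5, 39.0, -0.4) 0.0172
[ 0.55537473 -0.29530663  0.06249519] [ 0.02058009  0.15461973 -0.9139345 ] 19.999728798866272
```

The plate is in the grip (59.6 mm, lifted 40 mm). Carrying it to the middle of the bin.

Emit:
jog_arm --plan '[-0.002,0.006,0,0,0,-0.3,0,-0.006,0.02,0,0,0,-0.8,0,-0.012,0.038,0,0,0,-1.4,0,-0.018,0.058,0,0,0,-2,0,-0.024,0.077,0,0,0,-2.6,0,-0.028,0.092,0,0,0,-3,0,-0.031,0.101,0,0,0,-3.3,0,-0.032,0.1055,0,0,0,-3.3,0,-0.032,0.1055,0,0,0,-3.3,0,-0.032,0.1055,0,0,0,-3.3,0]'

```text
t: 5.0
eef_pos: [0.5239, -0.1907, 0.0628]
tcp_rot: [0.999, 0.041, 0.0, 0.0]
wrist_force: [-0.4, -0.3, -1.5]
gripper_width: 0.648
gripper_force: 20.0
```

Emit:
jog_arm --plan '[0,0,-0.008,0,0,0,0,0,0,-0.018,0,0,0,0,0,0,-0.028,0,0,0,0,0,0,-0.037,0,0,0,0,0,0,-0.044,0,0,0,0,0,0,-0.049,0,0,0,0,0,0,-0.052,0,0,0,0,0,0,-0.054,0,0,0,0,0,0,-0.054,0,0,0,0]'

```text
t: 5.9
eef_pos: [0.5237, -0.1899, 0.0087]
tcp_rot: [0.999, 0.041, 0.0, 0.0]
wrist_force: [-0.6, -0.8, 0.2]
gripper_width: 0.654
gripper_force: 20.0
```

Emit:
jog_arm --plan '[0,0,-0.0005,0,0,0,0,0,0,-0.001,0,0,0,0,0,0,-0.0015,0,0,0,0,0,0,-0.0015,0,0,0,0]'

```text
t: 6.3
eef_pos: [0.5237, -0.1899, 0.0073]
tcp_rot: [0.999, 0.041, 0.0, 0.0]
wrist_force: [-0.4, -0.3, -1.2]
gripper_width: 0.651
gripper_force: 20.0
```

Emit:
jog_arm --plan '[0,0,-0.0004,0,0,0,0,0,0,-0.0008,0,0,0,0,0,0,-0.0008,0,0,0,0]'

```text
t: 6.6
eef_pos: [0.5237, -0.19, 0.007]
tcp_rot: [0.999, 0.041, 0.0, 0.0]
wrist_force: [-1.7, 0.6, 6.3]
gripper_width: 0.648
gripper_force: 20.0
```

Contact (6 N up). Letting go and rising.

Emit:
jog_arm --plan '[0,0,0,0,0,0,-0.4,0,0,0,0,0,0,-0.55,0,0,0.001,0,0,0,-0.6,0,0,0.006,0,0,0,-0.6,0,0,0.02,0,0,0,-0.6,0,0,0.045,0,0,0,-0.6,0,0,0.075,0,0,0,-0.6,0,0,0.105,0,0,0,-0.6,0,-0.01,0.125,0,0,0,-0.6,0,-0.02,0.13,0,0,0,-0.6]'

```text
t: 7.6
eef_pos: [0.5252, -0.2106, 0.1401]
tcp_rot: [0.999, 0.042, 0.002, 0.001]
wrist_force: [0.5, 0.6, -0.4]
gripper_width: 0.8
gripper_force: 0.0
```

```bash
python3 -c "
from m import *; run('rel'); wrist('w2.png')
s=status.state(); print(s['eef_pos'],s['wrist_force'],s['gripper_width'],s['t'])"
```

```text
scene plate 699 (array([ 524. , -187.8]), 125.5, 56.8, 4.8) [0.0128 0.0169 0.021 ]
scene brass 1471 (array([ 636.1, -195.1]), 390.0, 48.5, -89.8)
scene steel 256 (array([ 551.9, -297.1]), 107.7, 32.9, 6.1) 0.0196
side plate 483 (array([ 522.3, -186.5]), 119.1, 65.2, 4.3) [0.0106 0.0161 0.0185]
side brass 465 (array([ 658.1, -180.3]), 368.2, 44.1, -83.2)
side steel 200 (array([ 553.3, -295. ]), 108.8, 52.0, -11.9) 0.017
[ 0.52330644 -0.21077601  0.1364918 ] [-1.00895204  0.26158685 -0.50526343] 0.8009026745752602 7.75
```

View pics/w2.png

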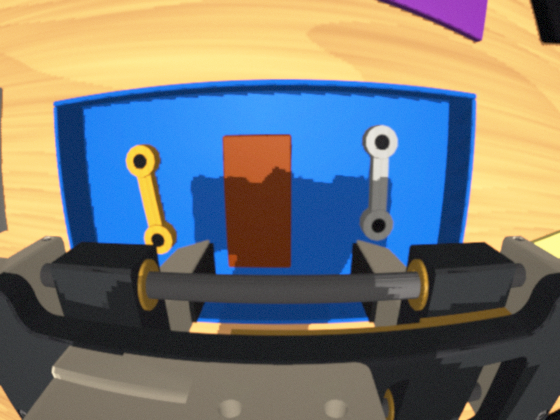

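The wrist view shows the plate flat in the middle (cols 223–291). The bare steel link's boss holes are at (382,142) and (377,225), and the brass link is untouched at (140,160)–(158,239). I'll measure the steel link by its holes.

Run:
```python
from h import *
p,d,ray,s=wrist(); H,S,V=hsv(p)
m=(V<75)&(S<200); pts=[]
for (u,v) in ((382,142),(377,225)):
    w=np.argwhere(m[v-10:v+11,u-10:u+11]).mean(0); pts.append((u-10+w[1],v-10+w[0]))
q=ray(pts,.016)*1000; q2=ray(pts,.021)*1000
for a in(q2,q): e=a[0]-a[1]; print(pts,np.round(a[:,:2],1).tolist(),"c",np.round(a.mean(0)[:2],1),"len",round(np.hypot(*e[:2]),1),"yaw",round(np.degrees(np.arctan2(e[1],e[0])),1))
y=R.from_quat(s["tcp_rot"]).as_matrix()[:,1]; print("tool y deg",np.degrees(np.arctan2(y[1],y[0])),np.round(s["eef_pos"]*1000,1))
```

```text
[(np.float64(383.9714285714286), np.float64(141.12857142857143)), (np.float64(380.1156462585034), np.float64(224.99319727891157))] [[586.9, -294.8], [511.0, -302.5]] c [ 549.  -298.7] len 76.3 yaw 5.8
[(np.float64(383.9714285714286), np.float64(141.12857142857143)), (np.float64(380.1156462585034), np.float64(224.99319727891157))] [[586.8, -296.5], [509.5, -304.3]] c [ 548.1 -300.4] len 77.7 yaw 5.8
tool y deg -85.3699861296726 [ 523.3 -210.8  136.5]
```

Emit:
jog_arm --plan '[0.006,-0.018,0,0,0,0.3,-0.2,0.014,-0.045,0,0,0,0.7,-0.2,0.022,-0.07,0,0,0,1.1,-0.2,0.027,-0.087,-0.005,0,0,1.4,-0.2,0.027,-0.0875,-0.025,0,0,1.4,-0.2,0.027,-0.0875,-0.05,0,0,1.4,-0.2,0.027,-0.0875,-0.075,0,0,1.4,-0.2,0.027,-0.0875,-0.092,0,0,1.4,-0.2,0.027,-0.0875,-0.1,0,0,1.4,-0.2,0.027,-0.0875,-0.1,0,0,1.4,-0.2]'

```text
t: 8.8
eef_pos: [0.5496, -0.2964, 0.0346]
tcp_rot: [0.999, 0.054, -0.001, -0.001]
wrist_force: [-0.2, 0.6, 0.1]
gripper_width: 0.609
gripper_force: 0.0
```

Run:
```python
from h import *
p,d,ray,s=wrist("w3.png"); print(s["eef_pos"],s["gripper_width"],R.from_quat(s["tcp_rot"]).as_matrix()[:,1])
```

```text
[ 0.54957147 -0.29642535  0.03460632] 0.6089926992078976 [ 0.10713779 -0.99424233 -0.00192038]
```

View pics/w3.png

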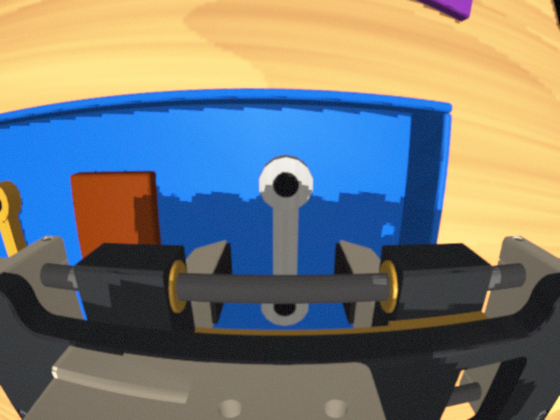

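The steel bar (cols 273–299) lies centred between the fingers (about cols 215 and 350). The boss holes are at (286,184) and (286,308), clear of the pads along x. I'll check those two holes, then go down.

Run:
```python
from h import *
p,d,ray,s=wrist(); q=ray([(286,184),(286,308)],.02)*1000; print(np.round(q,1),q.mean(0)[:2].round(1),np.hypot(*(q[0]-q[1])[:2]),np.round(s["eef_pos"]*1000,1))
```

```text
[[ 587.5 -295.7   20. ]
 [ 509.  -304.5   20. ]] [ 548.2 -300.1] 79.00617666468224 [ 550.3 -296.9   35.8]
```

Emit:
jog_arm --plan '[-0.001,-0.001,-0.006,0,0,0,-0.2,-0.001,-0.001,-0.012,0,0,0,-0.2,-0.001,-0.001,-0.018,0,0,0,-0.2,-0.001,-0.001,-0.023,0,0,0,-0.2,-0.001,-0.001,-0.026,0,0,0,-0.2,-0.001,-0.001,-0.0275,0,0,0,-0.2,-0.001,-0.001,-0.0275,0,0,0,-0.2,-0.001,-0.001,-0.0275,0,0,0,-0.2]'

```text
t: 9.7
eef_pos: [0.5497, -0.2985, 0.0091]
tcp_rot: [0.999, 0.053, 0.0, 0.0]
wrist_force: [0.1, -0.1, 1.0]
gripper_width: 0.597
gripper_force: 0.0
```

Emit:
jog_arm --plan '[0,0,-0.0013,0,0,0,-0.2,0,0,-0.0013,0,0,0,0,0,0,-0.0013,0,0,0,0.3,0,0,-0.0013,0,0,0,0.6,0,0,-0.0013,0,0,0,0.75,0,0,-0.0013,0,0,0,0.9,0,0,-0.0013,0,0,0,1,0,0,-0.0013,0,0,0,1,0,0,-0.0013,0,0,0,1,0,0,-0.0013,0,0,0,1]' --squeeze 30

```text
t: 10.7
eef_pos: [0.5496, -0.2984, 0.0077]
tcp_rot: [0.999, 0.053, 0.0, 0.0]
wrist_force: [-0.2, 0.6, 0.3]
gripper_width: 0.151
gripper_force: 30.0
```

Emit:
jog_arm --plan '[0,0,0.004,0,0,0,1,0,0,0.012,0,0,0,1,0,0,0.025,0,0,0,1,0,0,0.045,0,0,0,1,0,0,0.065,0,0,0,1,0,0,0.085,0,0,0,1,0,0,0.105,0,0,0,1,0,0,0.12,0,0,0,1,0,0,0.128,0,0,0,1,0,0,0.13,0,0,0,1]'

```text
t: 11.7
eef_pos: [0.5501, -0.2987, 0.1392]
tcp_rot: [0.999, 0.053, 0.001, 0.001]
wrist_force: [-1.0, -0.1, -2.6]
gripper_width: 0.145
gripper_force: 30.0
```

Emit:
jog_arm --plan '[0,0.006,0,0,0,0,1,0,0.02,0,0,0,-0.4,1,0,0.04,0,0,0,-0.8,1,0,0.07,0,0,0,-1.2,1,0,0.105,0,0,0,-1.8,1,0,0.14,0,0,0,-2.4,1,0,0.175,0,0,0,-3,1,0,0.21,0,0,0,-3.6,1,0,0.24,0,0,0,-4.2,1,0,0.26,0,0,0,-4.6,1]'

```text
t: 12.7
eef_pos: [0.5485, -0.034, 0.1369]
tcp_rot: [1.0, 0.015, -0.001, -0.001]
wrist_force: [0.2, -0.0, -1.8]
gripper_width: 0.148
gripper_force: 30.0
```

Emit:
jog_arm --plan '[0,0.025,0,0,0,-0.4,1,0,0.055,0,0,0,-0.9,1,0,0.09,0,0,0,-1.5,1,0,0.125,0,0,0,-2,1,0,0.16,0,0,0,-2.5,1,0,0.195,0,0,0,-3,1,0,0.225,0,0,0,-3.3,1,0.001,0.245,0,0,0,-3.4,1,0.002,0.253,0,0,0,-3.4,1,0.002,0.2535,0,0,0,-3.4,1]'

```text
t: 13.7
eef_pos: [0.5506, 0.2165, 0.137]
tcp_rot: [1.0, -0.015, -0.001, 0.0]
wrist_force: [-1.0, -1.4, -2.3]
gripper_width: 0.15
gripper_force: 30.0
```

Emit:
jog_arm --plan '[0,0,0,0,0,0,1,0,0,0,0,0,0,1,0,0,0,0,0,0,1]'

```text
t: 14.0
eef_pos: [0.5518, 0.2136, 0.1376]
tcp_rot: [1.0, -0.017, -0.0, 0.0]
wrist_force: [-0.1, -0.5, -1.7]
gripper_width: 0.147
gripper_force: 30.0
```

Run:
```python
from h import *
s=status.state(); print(np.round(s["eef_pos"]*1000,1),s["gripper_width"],s["gripper_force"],s["wrist_force"],s["moment"],s["t"],R.from_quat(s["tcp_rot"]).as_matrix()[:,1])
p,d,ray,s=wrist("w4.png"); p,d,c=cam("side"); save("side4.png",p)
```

```text
[551.8 213.6 137.6] 0.14690160090377838 29.99716579914093 [-0.1303056  -0.51723214 -1.73496577] [0.0651872  0.03893632 0.02748932] 14.0 [-3.46556760e-02 -9.99399147e-01  5.73720523e-04]
```

View pics/w4.png

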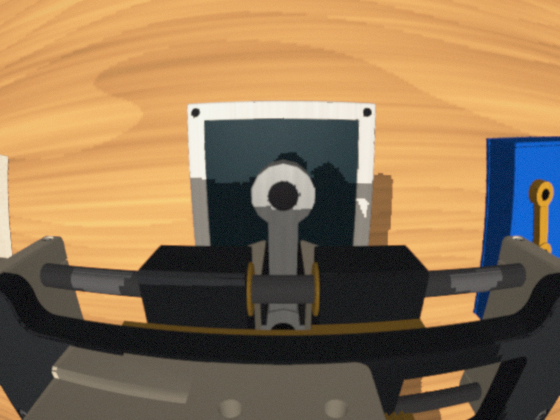

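The wrist view shows the link held level and straight (hole at (283,195)), centred across the stage (glass cols 204–360). Lowering it.

Emit:
jog_arm --plan '[0.001,0.0005,-0.008,0,0,0,1,0.001,0.0005,-0.025,0,0,0,1,0.001,0.0005,-0.045,0,0,0,1,0.001,0.0005,-0.063,0,0,0,1,0.001,0.0005,-0.078,0,0,0,1,0.001,0.0005,-0.09,0,0,0,1,0.001,0.0005,-0.098,0,0,0,1,0.001,0.0005,-0.102,0,0,0,1,0.001,0.0005,-0.104,0,0,0,1,0.001,0.0005,-0.104,0,0,0,1]'

```text
t: 15.1
eef_pos: [0.5529, 0.2157, 0.0338]
tcp_rot: [1.0, -0.016, 0.0, -0.0]
wrist_force: [-0.5, -0.8, -2.0]
gripper_width: 0.15
gripper_force: 30.0
```

Emit:
jog_arm --plan '[0,0,-0.001,0,0,0,1,0,0,-0.002,0,0,0,1,0,0,-0.003,0,0,0,1,0,0,-0.004,0,0,0,1,0,0,-0.0045,0,0,0,1,0,0,-0.0045,0,0,0,1]'

```text
t: 15.7
eef_pos: [0.5526, 0.2156, 0.0291]
tcp_rot: [1.0, -0.016, -0.0, 0.0]
wrist_force: [-0.2, -0.1, -2.5]
gripper_width: 0.145
gripper_force: 30.0
```

Emit:
jog_arm --plan '[0,0,-0.0005,0,0,0,1,0,0,-0.001,0,0,0,1,0,0,-0.001,0,0,0,1]'

```text
t: 16.0
eef_pos: [0.5526, 0.2156, 0.0281]
tcp_rot: [1.0, -0.016, -0.0, 0.0]
wrist_force: [0.4, -1.2, -1.1]
gripper_width: 0.152
gripper_force: 30.0
```

Emit:
jog_arm --plan '[0,0,-0.0004,0,0,0,1,0,0,-0.0006,0,0,0,1,0,0,-0.0006,0,0,0,1]'

```text
t: 16.3
eef_pos: [0.5526, 0.2156, 0.0276]
tcp_rot: [1.0, -0.016, -0.0, 0.0]
wrist_force: [-0.8, -0.2, 0.7]
gripper_width: 0.148
gripper_force: 30.0
```

Emit:
jog_arm --plan '[0,0,-0.0003,0,0,0,1,0,0,-0.0003,0,0,0,1]'

```text
t: 16.5
eef_pos: [0.5526, 0.2156, 0.0276]
tcp_rot: [1.0, -0.016, 0.0, -0.0]
wrist_force: [-2.1, -0.2, 5.1]
gripper_width: 0.149
gripper_force: 30.0
```

In contact (5 N). Releasing gently and rising.

Emit:
jog_arm --plan '[0,0,0,0,0,0,0.6,0,0,0,0,0,0,0.4,0,0,0,0,0,0,0.2,0,0,0,0,0,0,0,0,0,0.005,0,0,0,0,0,0,0.02,0,0,0,0,0,0,0.05,0,0,0,0,0,0,0.085,0,0,0,0,0,0,0.12,0,0,0,0,-0.03,-0.03,0.15,0,0,0,0]'

```text
t: 17.5
eef_pos: [0.5263, 0.1904, 0.1786]
tcp_rot: [1.0, -0.015, 0.002, -0.002]
wrist_force: [-0.3, 0.2, 0.7]
gripper_width: 0.495
gripper_force: 0.0
```

Emit:
jog_arm --plan '[-0.03,-0.03,0.02,0,0,0,0,-0.07,-0.07,0.03,0,0,0,0,-0.1,-0.11,0.03,0,0,0,0,-0.12,-0.14,0.03,0,0,0,0,-0.12,-0.14,0.03,0,0,0,0,-0.12,-0.14,0.03,0,0,0,0]'

```text
t: 18.1
eef_pos: [0.4037, 0.0462, 0.2068]
tcp_rot: [1.0, -0.017, 0.001, -0.0]
wrist_force: [-0.2, 0.5, 0.4]
gripper_width: 0.502
gripper_force: 0.0
```

Run:
```python
from h import *
ims=[]
for n in("scene","side"):
    p,d,c=cam(n); W=world(c,d,p.shape[:2]); X,Y,Z=[W[...,i] for i in range(3)]
    l=(Z>.034)&(Z<.05)&(X>.46)&(X<.65)&(Y>.12)&(Y<.31); print(n,"link",l.sum(),rect(W[l][:,:2]),np.percentile(Z[l],[10,50,90]).round(4))
    H,S,V=hsv(p); b=(X>.40)&(X<.66)&(Y>-.39)&(Y<.0); br=biggest(((H<13)|(H>172))&(S>120)&(V>30)&(V<200)&b)
    print(" plate",rect(W[br][:,:2]),np.median(Z[br]))
    ims.append(p[100:400,60:460])
save("fin.png",np.hstack(ims)); s=status.state(); print(s["t"],s["eef_pos"],s["wrist_force"])
```

```text
scene link 281 (array([553.9, 216.7]), 107.6, 28.6, -2.1) [0.0364 0.0402 0.0438]
 plate (array([ 524.4, -187.9]), 124.2, 57.2, 4.1) 0.016759568902457778
side link 384 (array([552. , 216.2]), 105.1, 32.6, -0.9) [0.0362 0.0394 0.0414]
 plate (array([ 522.6, -187.9]), 120.1, 64.9, 3.8) 0.016140969077816925
18.2 [0.40453248 0.04756267 0.20651638] [-0.24939933 -0.2006156  -0.02233854]
```

View pics/fin.png

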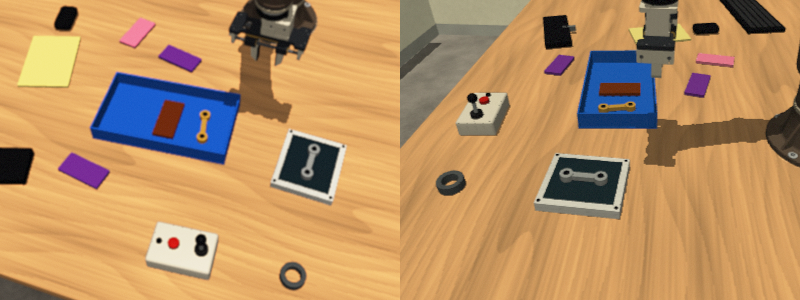

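Both views show the steel link flat in the middle of the glass (scene crop 311,160), about 2 mm from the measured stage centre. The plate is flat in the middle of the bin, and the brass link and ring gauge are in their places.

```bash
python3 -c "
from station import env; print(env.finish_job())"
```

```text
the job is handed in; nothing more can be done
None
```

The job is handed in at about 18 s: the brown plate lies flat and released on the floor in the middle of the bin, the steel link lies flat about 2 mm from the measured centre of the glass, and the brass link and ring gauge were left alone.

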